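# Lock the access panel of the fume filter unit

### The job

The filter in the small bench-top fume filter unit has been changed and its sprung access panel stands ajar. Set a fingertip in the slot of the panel's orange quarter-turn fastener, push the panel down flush with it and, keeping it pressed down, turn the fastener a full quarter turn clockwise until the panel is locked, then take the hand away. Do not grip or lift anything, do not open the panel any wider, and leave the small things standing around it where they are.

Things in the scene. Friction and masses are not known exactly. Their poses are not given: they have to be found in the camera images.
- filter_unit: grey fume filter unit, 220 x 150 mm on plan, fixed on the bench (does not slide). Origin at its underside; x points to its rear (front face at x = -100 mm, rear at +120 mm), y to its left side (the robot's left at yaw 0), z up. Hollow case, rim 75 mm high, fan block at the rear 81 mm high. A white access panel covers the case.
- panel_hinge (a point): point on the panel's hinge line at its rear end, 72 mm behind the unit's origin, 75 mm above the bench. Axes as the unit's; the hinge line runs along y
- panel (a joint): white access panel, 172 mm from hinge to front edge, 150 mm wide, 6 mm thick. Rad: 0 = flush on the case, grows as the front edge rises; starts at 0.19 to 0.33. Sprung, on a soft gasket that lets it go down to -0.03. Pressing it flush at the slot takes about 4 N; released unlocked it springs up to about 0.17
- cam_centre (a point): point on the fastener's axis at the level of the slot's floor, 110 mm from the hinge line towards the front and 8 mm above it when the panel is flush (83 mm above the bench). Moves with the panel; axes as the panel's (x to the rear, z out of the panel)
- slot_front (a point): point on the floor of the finger slot, 30 mm from the fastener's axis, in the half that points to the front when unlocked; turns with the fastener; its -x axis points from the axis along the slot, z out of the panel. The slot is a straight groove between two orange D-shaped pads, 40 mm wide, 100 mm long, 12 mm deep, closed at its ends by a dark round rim (inner radius 52 mm)
- cam (a joint): orange quarter-turn fastener, 100 mm across. Rad: 0 = unlocked (slot front to rear), grows clockwise from above to the stop at 1.571 = locked (slot's front end now at the unit's left, +y, by the green dot). Starts at 0 to 0.2; about 2 N at 30 mm turns it; stays where left. In the last 0.7 rad a tongue below goes under a bar in the case and locks; it goes easily with the panel below 0.03 rad, else it jams on or misses the bar
- beaker: small clear glass beaker, 52 mm wide, 65 mm high; a loose bystander beside the unit, to be left alone. Origin at the centre of its underside
- mould_stack_0: small stack of steel base moulds, 30x39x22 mm; a loose bystander beside the unit, to be left alone. Origin at the centre of its underside
- cassette_b1: green embedding cassette with a wax block, 40x28x11 mm; a loose bystander beside the unit, to be left alone. Origin at the centre of its underside
- cassette_b2: pink embedding cassette with a wax block, 40x28x11 mm; a loose bystander beside the unit, to be left alone. Origin at the centre of its underside
- forceps_curved: steel forceps, 126 mm long, lying in front of the unit; a loose bystander beside the unit, to be left alone. Origin at the centre of its underside

How it is judged:
On the way, in this order (a step that is already met when the one before it is completed fails the run):
1. the fingers press the panel down flush with the case (within 0.06 rad) before the fastener has been turned past 0.9 rad (value of joint panel below 0.06 rad and value of joint cam below 0.9 rad and contact force between the fingers and filter_unit above 1 N), for 0.1 s.
2. the fastener is turned to the locked position (1.35 rad or more) with the panel down (value of joint panel below 0.045 rad and value of joint cam above 1.35 rad), for 0.1 s.
At the end, for the whole second after the job is handed in: The hand is clear, the panel stays down by itself (joint below 0.045 rad), the fastener stands at a quarter turn (1.35 rad or more), and none of the five small things is more than 25 mm from where it stood (all of step 2 and not (distance of beaker from where it was at the start of the episode above 0.025 m) and not (distance of mould_stack_0 from where it was at the start of the episode above 0.025 m) and not (distance of cassette_b1 from where it was at the start of the episode above 0.025 m) and not (distance of cassette_b2 from where it was at the start of the episode above 0.025 m) and not (distance of forceps_curved from where it was at the start of the episode above 0.025 m)); the robot touches nothing.
It fails at once if the panel is lifted wider open (beyond 0.45 rad) (value of joint panel above 0.45 rad).
It fails at once if one of the small things round the unit is lifted or displaced by more than 25 mm (distance of any of beaker, mould_stack_0, cassette_b1, cassette_b2, forceps_curved from where it was at the start of the episode above 0.025 m).
It also fails if it takes over 42 s, if anything falls off the work surface, if the arm or the gripper's body presses on something with over 40 N, if the wrist force passes 120 N, or if a joint passes its speed limit or range.

### The arm

A 7-joint arm with a two-finger parallel gripper is mounted at the origin on a cart in front of the work surface, level with it; the furniture and walls round the work are solid. World frame = base frame: x ahead of the robot, y to its left, z up, the work surface at z = 0. Lengths are in m, angles in rad, forces in N, time in s.
With the tool pointing down it reaches from about 0.375 to 0.925 m from the base axis. Payload 3.1 kg.
Tool frame: the origin (TCP) lies between the finger pads; the fingertips stand 19 mm ahead of it and the grasp point (between the pads) is the TCP; z points along the fingers, y is the line along which they close (so a half turn about z gives the same grasp; the last joint's range is limited). The gripper opens to 85 mm and grips with 20 to 120 N. Pads are 22 mm wide; open, the fingers measure 114 mm over their backs; the gripper's body (76 mm by 85 mm) begins 54 mm behind the grasp point. The pads swing forward as they close: fully open they stand 13 mm farther back than shut.
Start: joints at [-1.303, 0.383, 0.044, 1.598, -0.018, 1.161, -0.05], TCP at [0.232, 0.607, 0.25] pointing down, gripper open.
Joint ranges: [-2.61, 2.61], [-0.41, 2.15], [-1.48, 1.57], [0, 2.5], [-1.57, 4.71], [0.05, 1.97], [-2.85, 2.85]. Speed limits (rad/s): [2.79, 2.79, 3.14, 3.14, 3.14, 3.14, 3.14].

### API

Orientations are given as a unit quaternion [x, y, z, w].
In Python, from bench import move_ptp, movel, move_j, move_gripper, pause, inverse_kinematics, read_camera, camera_params, MotionError, sign_off, look_for, tip_of, read_time_s, read_qpos, read_joint_vel, read_effort, read_eef_pos, read_tcp_rot, read_ft_force, read_ft_torque, read_finger_gap, read_grasp_force gives the robot as it stands. Calls block until the motion is done:
- move_ptp(position, orientation): joint-space move of the TCP to a pose.
- movel(position, orientation=None, speed=0.15): straight line of the TCP; orientation=None keeps the orientation; speed is the mean speed in m/s.
- move_j(angles): joint-space move.
- move_gripper(opening, effort=None): finger opening in m; effort is the grip in N (None keeps the last); returns when the fingers have stopped.
- pause(seconds).
- inverse_kinematics(position, orientation): joint angles nearest the present ones, or None.
- read_camera(name): name is "side" or "top" or "wrist"; returns the picture (384x512x3 uint8, red, green, blue); there is no depth.
- camera_params(name): a dict with "K" (3x3 intrinsics, pixels), "camera_from_world" (4x4, takes a point from world to camera coordinates). Camera axes: x right, y down, z forward; pixel columns grow to the right and rows downward; lengths in m; the calibration is good to about 2 mm. A picture is of the moment at which its call begins: read the wrist's pose just before it. camera_params takes no time and is no camera call; for the wrist camera it gives the pose at the moment of the call.
A pose or a line that the arm cannot do raises MotionError and nothing moves.
- sign_off(): hands the job in; it is judged then, once.
Trained networks look in the newest picture that a camera, given by its name, has taken for a name from the list of things; names that differ only in an ending like _2 or _b are one class to them, and where a whole thing is asked for, a point or a joint stands for the part that bears it (a point fixed in the world has none). Each returns a list of dicts, best first, with "confidence" (0 to 1); they miss things now and then, are a little off and sometimes report something else, mostly with a low value. They report only what shows in the picture. A call takes as long as a camera call.
- look_for(camera, name): "at" ([column, row] in pixels, amid what is visible of it).
- tip_of(camera, name): "at" ([column, row] in pixels: a listed point, or the origin of a listed thing).
Readings, each from a call of its own:
- read_time_s(): time.
- read_qpos(): joint angles.
- read_joint_vel(): joint speeds.
- read_effort(): joint torques, N m.
- read_eef_pos(): TCP position.
- read_tcp_rot(): TCP orientation.
- read_ft_force(): force on the tool from outside, world axes, zero at the start.
- read_ft_torque(): the same for the moment, N m.
- read_finger_gap(): finger opening in m.
- read_grasp_force(): force on a finger pad.
Only numpy, scipy, OpenCV 4.12 (cv2) and the standard library are available. Lean on these libraries where they do the work, as an engineer would, in place of code of your own. Each camera call takes 0.05 s, during which the arm holds its last target. There are 200 camera calls.

## Working session

There is one attempt and no reset: what is moved stays moved. The work goes in short steps, each a Python script; the robot and the scene stay as the last script left them, time stands still between calls to the robot, and variables do not carry over. Pictures are saved under pics/ and viewed, at most 10 in all, crops included, and the job is handed in when it is done.

```bash
mkdir -p pics
cat > h.py <<'E'
from bench import *
import numpy as np, cv2
def snap(c,f=None):
    p=camera_params(c); im=read_camera(c)
    if f: cv2.imwrite('pics/'+f,im[:,:,::-1])
    return p,im
def ray(p,px):
    T=np.array(p['camera_from_world']);K=np.array(p['K'])
    d=T[:3,:3].T@np.linalg.inv(K)@np.array([px[0],px[1],1.]); return -T[:3,:3].T@T[:3,3],d/np.linalg.norm(d)
def atz(p,px,z):
    o,d=ray(p,px); return o+d*(z-o[2])/d[2]
def tri(rs):
    A=sum(np.eye(3)-np.outer(d,d) for o,d in rs);b=sum((np.eye(3)-np.outer(d,d))@o for o,d in rs)
    return np.linalg.solve(A,b)
E
python3 - <<'E'
from h import *
print(read_time_s(),read_tcp_rot())
P={}
for c in ['side','top']:
    P[c],im=snap(c,c+'.png')
    for n in ['filter_unit','panel_hinge','cam_centre','slot_front','beaker','mould_stack_0','cassette_b1','forceps_curved']:
        r=tip_of(c,n); print(c,n,[(np.round(q['at'],1).tolist(),round(q['confidence'],2)) for q in r[:2]])
        if r: P[c,n]=r[0]['at']
for n in ['filter_unit','panel_hinge','cam_centre','slot_front','beaker','mould_stack_0','cassette_b1','forceps_curved']:
    if ('side',n) in P and ('top',n) in P: print(n,tri([ray(P[c],P[c,n]) for c in ['side','top']]).round(4))
cv2.imwrite('pics/a.png',np.vstack([cv2.imread('pics/side.png'),cv2.imread('pics/top.png')])[:,:])
E
```

```text
0.0 [ 1.81857297e-01  9.83324036e-01 -1.31843248e-03 -1.58138051e-04]
side filter_unit [([276.8, 219.8], 0.68)]
side panel_hinge [([296.4, 178.2], 0.83)]
side cam_centre [([262.5, 177.6], 0.61)]
side slot_front [([251.0, 178.1], 0.8)]
side beaker [([341.0, 232.6], 0.94)]
side mould_stack_0 []
side cassette_b1 [([310.3, 250.7], 0.83)]
side forceps_curved [([278.9, 221.9], 0.72), ([236.3, 253.7], 0.71)]
top filter_unit [([280.1, 156.8], 0.65), ([274.9, 176.5], 0.36)]
top panel_hinge [([278.3, 116.4], 0.58)]
top cam_centre [([276.2, 163.5], 0.69)]
top slot_front [([274.7, 177.3], 0.72)]
top beaker [([338.9, 140.2], 0.69)]
top mould_stack_0 [([226.0, 170.5], 0.6)]
top cassette_b1 [([331.1, 182.9], 0.78), ([231.1, 138.2], 0.69)]
top forceps_curved [([285.9, 221.9], 0.59), ([338.7, 139.8], 0.43)]
filter_unit [ 0.5837 -0.0875  0.0011]
panel_hinge [ 0.6563 -0.0845  0.065 ]
cam_centre [ 0.5491 -0.0786  0.1034]
slot_front [ 0.5201 -0.0751  0.112 ]
beaker [ 6.184e-01 -2.150e-01 -6.000e-04]
cassette_b1 [ 5.263e-01 -1.986e-01  1.000e-04]
forceps_curved [ 0.4619 -0.1288  0.0623]
```

View pics/side.png

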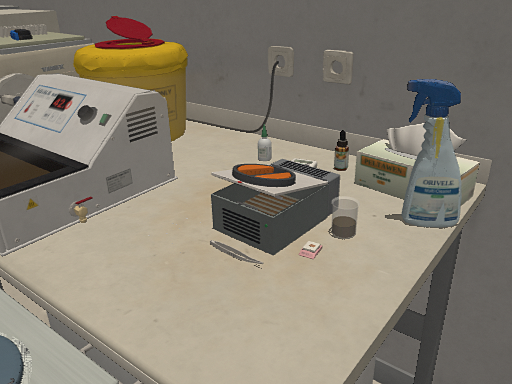

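View pics/top.png

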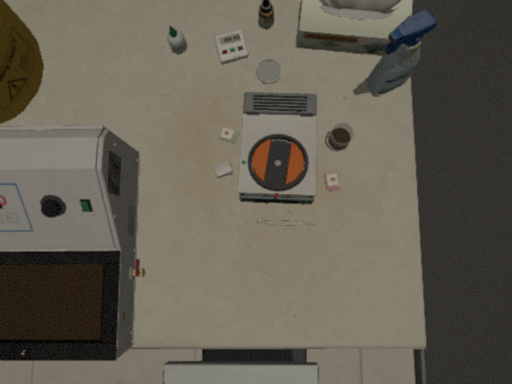

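The side view shows the panel ajar with its fastener near (263,178). In the top view the fastener is at (278,163), the slot runs front to rear, and the green dot is at (243,162). Next I'll move above the unit for a close look with the gripper shut.

```bash
cat >> h.py <<'E'
def Q(phi): return [np.cos(phi/2),np.sin(phi/2),0,0]
E
python3 - <<'E'
from h import *
p=read_eef_pos(); print(inverse_kinematics([0.50,-0.08,0.33],Q(1.57)))
movel([p[0],p[1],0.33]); move_ptp([0.50,-0.08,0.33],Q(1.57)); move_gripper(0.0,20)
print(read_time_s(),read_qpos(),read_finger_gap(),read_ft_force())
p,im=snap('wrist','w1.png')
print(ray(p,[256,192]))
for c in ['wrist']:
    for n in ['filter_unit','panel_hinge','cam_centre','slot_front']:
        r=tip_of(c,n); print(c,n,[(np.round(q['at'],1).tolist(),round(q['confidence'],2), atz(p,q['at'],.1).round(3)) for q in r[:2]])
E
```

```text
[-0.82968283  0.0245877   0.9371356   1.87248449 -0.02084724  1.25461214
  0.11299532]
4.9583 [-0.84008575  0.02449673  0.94801776  1.87274562 -0.02094221  1.25462912
  0.11348468] 7.114918541074808e-05 [ 0.52439572 -0.53224953 -0.48728025]
(array([ 0.49957411, -0.00494999,  0.45426971]), array([ 0.01142462, -0.2711736 , -0.96246265]))
wrist filter_unit [([318.5, 159.1], 0.75, array([ 0.569, -0.069,  0.1  ]))]
wrist panel_hinge [([389.3, 172.3], 0.78, array([ 0.644, -0.083,  0.1  ]))]
wrist cam_centre [([271.0, 169.1], 0.2, array([ 0.519, -0.08 ,  0.1  ]))]
wrist slot_front [([270.2, 169.1], 0.88, array([ 0.519, -0.08 ,  0.1  ]))]
```

View pics/w1.png

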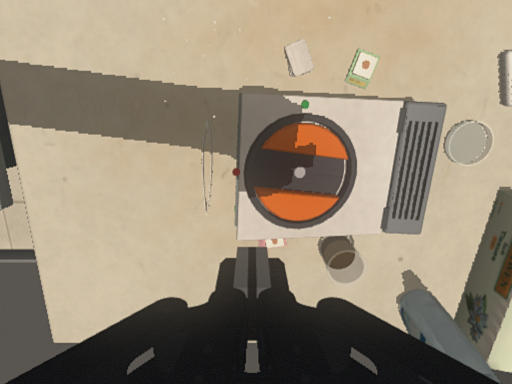

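The wrist view shows the fastener centre at about (300,172), with the slot running from (255,168) to (345,176). The red dot is at (236,171), the green dot at (305,103), and the fan block's corners are at (407,101), (445,103), (422,234) and (385,234). I'll fit the unit's yaw and the panel angle from these points.

Run:
```python
from h import *
from scipy.optimize import least_squares
p=camera_params('wrist'); 
for q in [(407,101),(445,103),(422,234),(385,234)]: print(atz(p,q,.081).round(4))
pt=camera_params('top'); ps=camera_params('side')
def pr(P,X):
    T=np.array(P['camera_from_world']);c=T[:3,:3]@X+T[:3,3];u=np.array(P['K'])@c;return u[:2]/u[2]
def pts(v):
    x,y,w,th,a=v
    Rz=lambda t:np.array([[np.cos(t),-np.sin(t),0],[np.sin(t),np.cos(t),0],[0,0,1]])
    Ry=np.array([[np.cos(th),0,np.sin(th)],[0,1,0],[-np.sin(th),0,np.cos(th)]])
    o=np.array([x,y,0]);U=lambda X:o+Rz(w)@np.array(X,float);h=[.072,0,.075]
    Pn=lambda X:U(np.array(h)+Ry@np.array(X,float))
    return dict(unit=U([0,0,0]),hinge=U(h),cam=Pn([-.11,0,.008]),sf=Pn([-.11-.03*np.cos(a),.03*np.sin(a),.008]),
      fl=U([.12,.075,.081]),fr=U([.12,-.075,.081]),pl=Pn([-.172,.075,.006]),prr=Pn([-.172,-.075,.006]))
obs=[(p,'cam',(300,172)),(p,'hinge',(389.3,172.3)),(p,'sf',(270.2,169.1)),(p,'fl',(445,103)),(p,'fr',(422,234)),(p,'pl',(239,94)),(p,'prr',(237,240)),
(pt,'unit',(280.1,156.8)),(pt,'hinge',(278.3,116.4)),(pt,'cam',(276.2,163.5)),(pt,'sf',(274.7,177.3)),
(ps,'unit',(276.8,219.8)),(ps,'hinge',(296.4,178.2)),(ps,'cam',(262.5,177.6)),(ps,'sf',(251,178.1))]
def f(v):
    d=pts(v); return np.concatenate([pr(P,d[n])-np.array(o) for P,n,o in obs])
s=least_squares(f,[.583,-.085,0,.25,.1],loss='soft_l1',x_scale=[.01,.01,.1,.1,.1])
print(s.x.round(4)); r=f(s.x).reshape(-1,2)
for o,e in zip(obs,r): print(o[1],e.round(1))
for k,v in pts(s.x).items(): print(k,v.round(4))
```

```text
[ 0.6615 -0.0117  0.081 ]
[ 0.7014 -0.0138  0.081 ]
[ 0.6987 -0.1615  0.081 ]
[ 0.6553 -0.1615  0.081 ]
[ 0.5814 -0.0832 -0.0395  0.207   0.1321]
cam [-1.8  0.1]
hinge [-0.5 -2.5]
sf [ 0.5 -0.6]
fl [ 2.9 -0.7]
fr [-0.4  1.1]
pl [2.1 0.1]
prr [0.1 0.9]
unit [-2.1  1.3]
hinge [ 1.  -0.3]
cam [1.8 0.5]
sf [0.9 0.8]
unit [-2.2  0.3]
hinge [-0.3 -3.8]
cam [ 0.6 -0.3]
sf [0.2 0.8]
unit [ 0.5814 -0.0832  0.    ]
hinge [ 0.6534 -0.0861  0.075 ]
cam [ 0.5475 -0.0819  0.1054]
sf [ 0.5185 -0.0768  0.1116]
fl [ 0.7043 -0.013   0.081 ]
fr [ 0.6984 -0.1629  0.081 ]
pl [ 0.4894 -0.0045  0.1162]
prr [ 0.4835 -0.1544  0.1162]
```

```bash
cat >> h.py <<'E'
X0,Y0,W=.5814,-.0832,-.0395
def pose(th,al,up=0,r=.03,phi=None,tip=.019):
    x=-.11-r*np.cos(al); y=r*np.sin(al); z=.008+up
    X=.072+x*np.cos(th)+z*np.sin(th); Z=.075-x*np.sin(th)+z*np.cos(th)
    c,s=np.cos(W),np.sin(W)
    return [X0+c*X-s*y,Y0+s*X+c*y,Z+tip],Q(np.pi/2+W-(al if phi is None else phi))
E
python3 - <<'E'
from h import *
for al in [0.13,.8,1.6,1.9]:
    print(al,inverse_kinematics(*pose(0,al)))
move_ptp(*pose(.207,.132,.05)); f0=np.array(read_ft_force())
movel(*pose(.207,.132,.012),speed=.06); print(read_ft_force()-f0)
p,im=snap('wrist','w2.png'); snap('side','s2.png')
for up in [.004,0]:
    movel(*pose(.207,.132,up),speed=.03); print(up,(read_ft_force()-f0).round(1))
print(read_time_s())
a=cv2.imread('pics/s2.png')[130:280,180:380]; cv2.imwrite('pics/c2.png',np.hstack([cv2.imread('pics/w2.png')[:300,:400],cv2.resize(a,(400,300))]))
E
```

```text
0.13 [-0.6433998   0.45149594  0.84521791  2.05642414 -0.45891344  0.82842029
  0.30204378]
0.8 [-0.67432652  0.46767136  0.84756801  2.03970129 -0.47236048  0.83722015
 -0.39328473]
1.6 [-0.75912951  0.57048228  0.96734151  1.99268119 -0.60549306  0.89664986
 -1.10611438]
1.9 [-0.77289176  0.61190231  1.00481374  1.97225623 -0.65355437  0.92303435
 -1.36874451]
[-0.12930951 -0.27075316 -0.73353183]
0.004 [-0.6  0.1  0.3]
0 [-0.2  0.3 -0.6]
7.45
```

View pics/c2.png

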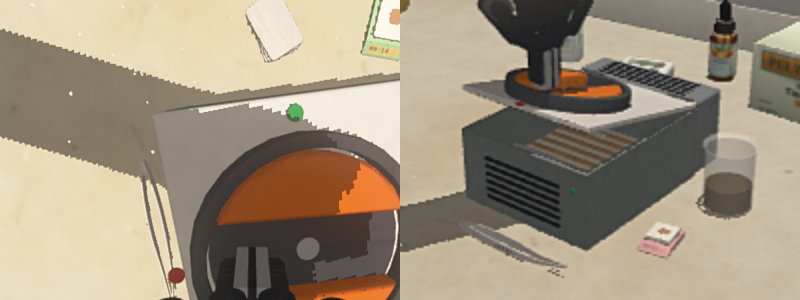

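The fingertip is over the front half of the slot, with the slot edges in the left crop at rows ~225 and ~285. Next I'll press down along the hinge arc while watching the force.

Run:
```python
from h import *
for th in [.15,.10,.05,.02,0,-.01]:
    movel(*pose(th,.132),speed=.05); print(th,read_ft_force().round(1))
pause(.15); print(read_ft_force().round(1),read_eef_pos()-np.array(pose(-.01,.132)[0]),read_time_s())
p,im=snap('side','s3.png')
for n in ['cam_centre','slot_front']: print(n,tip_of('side',n)[:1])
cv2.imwrite('pics/c3.png',cv2.resize(cv2.imread('pics/s3.png')[130:280,180:380],(800,600)))
```

```text
0.15 [0.2 0.1 0.8]
0.1 [-0.2 -0.4  0.1]
0.05 [0.8 0.7 0.6]
0.02 [0.1 0.1 0.7]
0 [0.2 0.3 1.8]
-0.01 [ 0.1 -0.2  1.4]
[ 0.3 -0.8  1. ] [ 2.06904103e-05  7.25780013e-06 -2.98079823e-05] 9.2417
cam_centre []
slot_front [{'at': [250.7, 198.9], 'confidence': 0.73}]
```

View pics/c3.png

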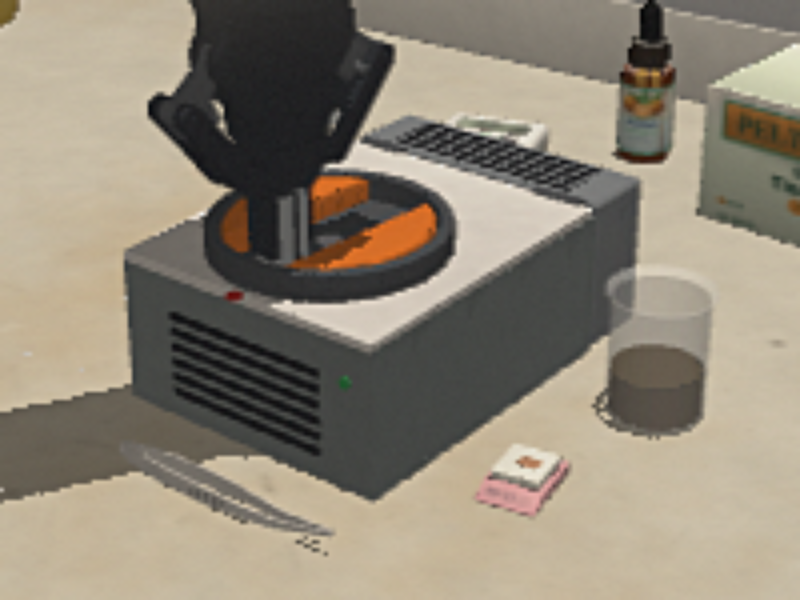

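The panel is down and nearly flush at the front edge (crop ~(250,300)), but the force is only ~1.3 N. I'll press on to about 6 N.

Run:
```python
from h import *
p,q=pose(-.01,.132); 
for k in range(1,13):
    movel([p[0],p[1],p[2]-.001*k],q,speed=.02)
    f=np.mean([read_ft_force()[2] for _ in range(3)]); print(k,round(f,1),read_ft_force().round(1))
    if f>6: break
pause(.15);print(read_ft_force().round(1),read_eef_pos(),read_time_s())
```

```text
1 2.2 [-0.   1.   2.2]
2 2.3 [0.3 0.4 2.3]
3 2.3 [0.2 0.4 2.3]
4 3.0 [0.2 0.3 3. ]
5 3.0 [-0.8  0.2  3. ]
6 4.3 [-1.1  1.1  4.3]
7 4.2 [-0.4  0.6  4.2]
8 4.5 [-1.4 -0.1  4.5]
9 4.3 [-0.3 -0.1  4.3]
10 5.0 [-1.3  0.2  5. ]
11 4.5 [-2.3  0.1  4.5]
12 5.7 [-0.8 -0.   5.7]
[-0.2  0.9  5.1] [ 0.51388758 -0.07657581  0.08877084] 12.5417
```

Run:
```python
from h import *
p,im=snap('side','s4.png')
for n in ['slot_front','panel_hinge']: print(n,tip_of('side',n)[:1])
cv2.imwrite('pics/c4.png',cv2.resize(np.hstack([cv2.imread('pics/s3.png')[170:260,200:300],cv2.imread('pics/s4.png')[170:260,200:300]]),(800,360),interpolation=cv2.INTER_CUBIC))
```

```text
slot_front [{'at': [248.4, 200.2], 'confidence': 0.66}]
panel_hinge [{'at': [294.4, 175.8], 'confidence': 0.69}]
```

View pics/c4.png

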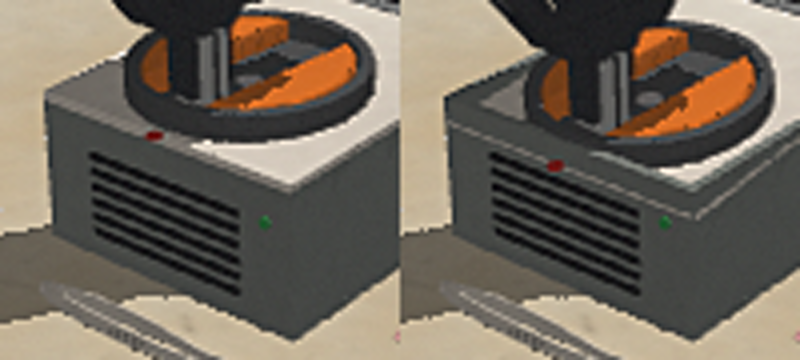

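The right crop shows the panel sunk past flush onto the gasket (red dot down about 7 px), so I'm over-pressing. I'll ease to slightly below flush, where the force was ~4 N, and turn from there.

Run:
```python
from h import *
movel(*pose(-.025,.132,tip=.013),speed=.05)
print(read_ft_force().round(1))
for al in np.arange(.25,1.96,.12):
    movel(*pose(-.025,al,phi=max(.132,al-.3),tip=.013),speed=.04)
    f=read_ft_force(); t=f@np.array([np.sin(al-W),np.cos(al-W),0]); print(round(al,2),f.round(1),round(t,1))
    if t<-9: break
print(read_time_s())
snap('side','s5.png');snap('top','t5.png')
for c in ['side','top']: print(c,tip_of(c,'slot_front')[:1])
cv2.imwrite('pics/c5.png',np.hstack([cv2.resize(cv2.imread('pics/s5.png')[160:260,200:300],(400,400)),cv2.resize(cv2.imread('pics/t5.png')[90:210,220:340],(400,400))]))
```

```text
[-2.3 -0.   5.1]
0.25 [-2.3 -0.1  6.2] -0.7
0.37 [-1.1 -1.5  5.5] -1.8
0.49 [-1.5 -0.7  5.4] -1.3
0.61 [-1.2 -0.8  4.3] -1.3
0.73 [-1.   0.2  5.2] -0.5
0.85 [-0.7 -0.7  4.8] -1.0
0.97 [-0.6  0.3  4.2] -0.4
1.09 [-1.4  0.5  5.1] -1.0
1.21 [-0.9 -0.5  5.1] -1.0
1.33 [-1.9  0.3  6.3] -1.8
1.45 [-1.6  0.1  5.9] -1.6
1.57 [-1.7  0.7  5.8] -1.7
1.69 [-2.3  1.5  6.8] -2.5
1.81 [-5.4  2.9  7.7] -6.0
1.93 [-6.3  3.7  8.3] -7.2
16.8917
side [{'at': [253.0, 190.7], 'confidence': 0.59}]
top [{'at': [263.1, 164.7], 'confidence': 0.57}]
```

View pics/c5.png

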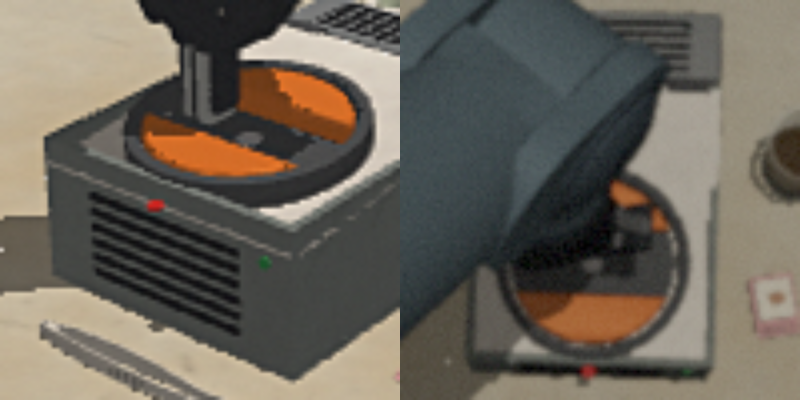

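The slot now runs left to right: in the right crop its lower edge is level at row ~294. The turning force has also risen, so it is against the stop. I'll add a small extra push, then back off and check.

Run:
```python
from h import *
for al in [1.98,2.03]:
    movel(*pose(-.025,al,phi=1.63,tip=.013),speed=.04)
    f=read_ft_force(); t=f@np.array([np.sin(al-W),np.cos(al-W),0]); print(al,f.round(1),round(t,1))
    if t<-11: break
pause(.2)
movel(*pose(-.025,1.75,phi=1.63,tip=.013),speed=.05)
movel(*pose(0,1.75,up=.006,phi=1.63,tip=.013),speed=.05);print(read_ft_force().round(1))
p,_=pose(0,1.75,phi=1.63,tip=.013)
movel([p[0],p[1],.22],speed=.15)
move_ptp([.43,.12,.33],Q(1.57))
print(read_ft_force().round(1),read_time_s())
snap('side','s6.png');snap('top','t6.png')
for c in ['side','top']: print(c,tip_of(c,'slot_front')[:1],tip_of(c,'cam_centre')[:1])
cv2.imwrite('pics/c6.png',np.hstack([cv2.resize(cv2.imread('pics/s6.png')[150:270,200:360],(400,300)),cv2.resize(cv2.imread('pics/t6.png')[85:235,190:390],(400,300))]))
```

```text
1.98 [-6.8  3.6  9.3] -7.6
2.03 [-7.3  3.4  9. ] -8.0
[0.4 1.4 4.4]
[ 0.3 -0.9  0.3] 20.3083
side [{'at': [248.5, 186.9], 'confidence': 0.6}] [{'at': [257.9, 190.0], 'confidence': 0.95}]
top [{'at': [263.9, 168.4], 'confidence': 0.94}] [{'at': [276.9, 165.4], 'confidence': 0.88}]
```

View pics/c6.png

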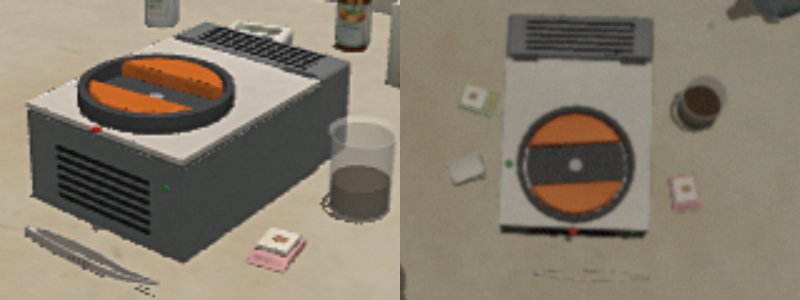

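The panel stays down flush and all the small things are where they were. The slot looks slightly short of 90° (right crop, upper edge (530,149) to (617,143)). I'll measure it closely with the wrist camera.

Run:
```python
from h import *
move_ptp([.50,-.08,.33],Q(1.57))
p,im=snap('wrist','w7.png'); print(read_time_s())
for n in ['cam_centre','slot_front']:
    print(n,[(np.round(q['at'],1),round(q['confidence'],2),atz(p,q['at'],.083).round(4)) for q in tip_of('wrist',n)[:1]])
hsv=cv2.cvtColor(im,cv2.COLOR_RGB2HSV); m=cv2.inRange(hsv,(3,150,60),(20,255,255)); m[:, 400:]=0
n,l,st,ce=cv2.connectedComponentsWithStats(m)
for i in range(1,n):
    if st[i,4]<300: continue
    ys,xs=np.where(l==i)
    W3=np.array([atz(p,(x,y),.095)[:2] for x,y in zip(xs,ys)]).astype(np.float32)
    r=cv2.minAreaRect(W3*1000); print(st[i],'centroid',W3.mean(0),r)
    np.save(f'/tmp/p{i}.npy',W3)
cv2.imwrite('pics/c7.png',cv2.resize(im[80:260,220:460,::-1],(800,600),interpolation=cv2.INTER_CUBIC))
```

```text
21.5167
cam_centre [(array([294.5, 172.1]), 0.83, array([ 0.5461, -0.0848,  0.083 ]))]
slot_front [(array([290.3, 143. ]), 0.67, array([ 0.5404, -0.0529,  0.083 ]))]
[ 312  127   29   84 1760] centroid [ 0.57548714 -0.07872865] ((578.060302734375, -79.13277435302734), (29.876657485961914, 89.96826934814453), 2.9328389167785645)
[ 248  128   28   85 1668] centroid [ 0.51179194 -0.08065502] ((509.3874816894531, -81.77987670898438), (28.83255958557129, 91.24275970458984), 1.1262887716293335)
```

View pics/c7.png

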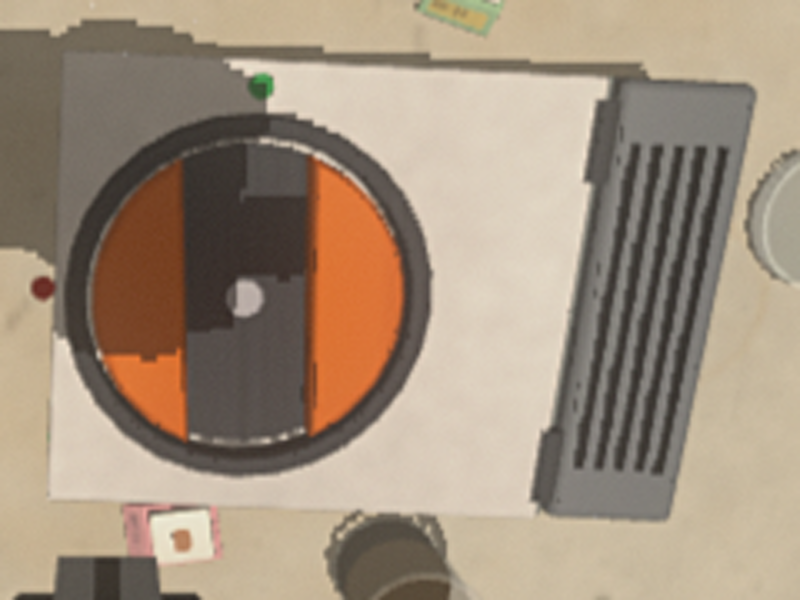

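Run:
```python
from h import *
ps=camera_params('side');pt=camera_params('top');pw=camera_params('wrist')
print(tri([ray(ps,(257.9,190)),ray(pt,(276.9,165.4)),ray(pw,(294.5,172.1))]))
for th in [0,.03,.06]:
    X=np.array(pose(th,0,r=0,tip=0)[0]); 
    for P in (ps,pw):
        T=np.array(P['camera_from_world']);c=np.array(P['K'])@(T[:3,:3]@X+T[:3,3]); print(th,(c[:2]/c[2]).round(1))
for f in ('s4','s6'):
    print(0)
cv2.imwrite('pics/c8.png',cv2.resize(np.hstack([cv2.imread('pics/s3.png')[170:260,200:300],cv2.imread('pics/s6.png')[170:260,200:300]]),(800,360),interpolation=cv2.INTER_CUBIC))
```

```text
[ 0.54517723 -0.07932998  0.0820841 ]
0 [261.9 189. ]
0 [292.1 170.3]
0.03 [262.  187.4]
0.03 [292.7 171. ]
0.06 [262.1 185.7]
0.06 [293.4 171.6]
0
0
```

View pics/c8.png

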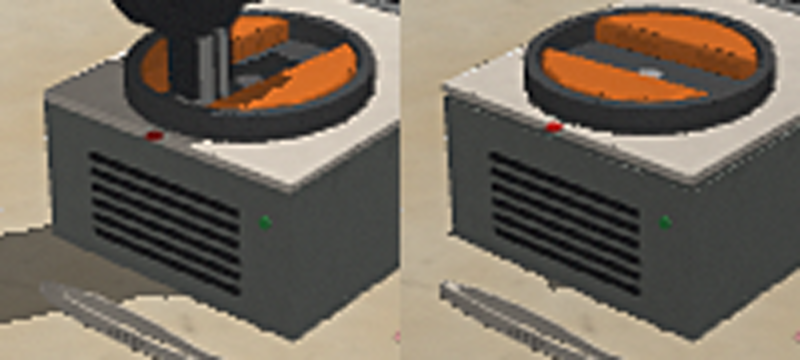

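The panel holds itself within about 0.02 rad of flush (unlocked it would sit at 0.17). The fastener reads about 1.5 rad, and the hand is clear.

```bash
python3 -c "
from bench import *
print(sign_off())"
```

```text
the job is handed in; nothing more can be done
None
```

The panel is pressed flush and locked, the fastener turned to about 1.5 rad by camera (1.35 needed), the small things look undisturbed, and the job is handed in with the hand clear; `sign_off()` returned no verdict.

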